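# Clamp the plaster casting mould shut

## Robot

A 6-joint arm with a two-finger parallel gripper is mounted at the origin on the work surface. World frame = base frame: x ahead of the robot, y to its left, z up, the work surface at z = 0. Lengths are in mm, angles in rad, forces in N, time in s.
With the tool pointing down it reaches from about 400 to 925 mm from the base axis. Payload 12.5 kg.
Tool frame: the origin (TCP) lies midway between the tips of the shut fingers; the grasp point (between the pads) lies 19 mm behind it; z points along the fingers, y is the line along which they close (so a half turn about z gives the same grasp; the last joint's range is limited). The gripper opens to 95 mm and grips with 3 to 60 N. Pads are 20 mm wide; open, the fingers measure 119 mm over their backs; the gripper's body (75 mm by 180 mm) begins 59 mm behind the grasp point.
Start: joints at [1.044, 0.491, 1.559, -0, 1.092, -0.106], TCP at [255.293, 570.502, 214.661] pointing down, gripper open.
Joint ranges: [-3.1, 3.1], [-0.84, 2.19], [0.05, 2.79], [-1.13, 4.28], [0.06, 2.93], [-2.69, 2.69]. Speed limits (rad/s): [2.22, 2.22, 2.79, 3.14, 3.14, 3.14].

## Interface

Orientations are given as [roll, pitch, yaw] about the fixed x, y, z axes, in that order (R = Rz(yaw) Ry(pitch) Rx(roll)).
In Python, from cell import env gives the robot as it stands.
- The arm moves only by the shell command python3 -m inch 'ROWS'. ROWS is JSON, a list of rows, each a list of 7 numbers: the turn, a rotation vector about the tool's x, y, z in rad, then the shift along the tool's x, y, z in cm, then the closure, from -1 (fully open) to 1 (shut). A call has 1 to 20 rows; each row shifts and turns the commanded pose from where the row before left it, along the tool's axes as they then stand; what a row does not reach is not made up. A row lasts 1/8 s, in which the tool goes at most 62.5 mm and 10.7 degrees, less where a joint would pass 70% of its speed; a pose out of reach is approached as far as the arm can. A call with a gripper value outside its range is refused whole. The fingers move at their own pace and stop on an object; the grip force is fixed at half the most. Time passes only in rows, so rows that do not move let the fingers close. It gives the time, the measured TCP pose, the force, the opening and the grip force at its end, in the units of the state.
- env.state(): the state, without advancing time (a new reading comes with each control period).
- env.read_camera(name): name is "side" or "top"; returns a dict with "img" (480x640x3 uint8, red, green, blue), "depth" (480x640 float32, mm along the optical axis (not along the pixel's ray), 0 where there is no reading), "fx", "fy", "cx", "cy" (pixels), "D" ([k1, k2, p1, p2, k3] as OpenCV has them; the pictures are not rectified), "position" and "orientation" of the camera in the world. Camera axes: x right, y down, z forward; pixel columns grow to the right and rows downward; lengths in mm; the calibration is good to about 2 mm. A picture is of the moment at which its call begins.
- env.job_done(): hands the job in; it is judged then, once.
Trained networks look in a picture, given as the dict that the camera call returned (one of the last four; its "shot" number tells which), for a name from the list of things; names that differ only in an ending like _2 or _b are one class to them, and where a whole thing is asked for, a point or a joint stands for the part that bears it (a point fixed in the world has none). Each returns a list of dicts, best first, with "score" (0 to 1); they miss things now and then, are a little off and sometimes report something else, mostly with a low value. They report only what shows in the picture. A call takes as long as a camera call. They do not tell look-alikes from the thing itself.
- env.find_in(picture, target): "centre" ([x, y, z] in mm, in the coordinates of the camera as it stood for that picture, good to about 4 mm: the middle of the surface that is visible of it).
- env.trace(picture, target): "mask" (480x640 bool, what is visible of it).
The state is a dict: "t": time; "joints": joint angles; "qvel": joint speeds; "tau": joint torques, N m; "eef_pos": TCP position; "tcp_rot": TCP orientation; "ft_force": force on the tool from outside, world axes, zero at the start; "moment": the same for the moment, N m; "opening": opening from 0.0 (shut) to 1.0 (fully open); "grip_force": force on a finger pad.
Only numpy, scipy, OpenCV 4.12 (cv2) and the standard library are available. Lean on these libraries where they do the work, as an engineer would, in place of code of your own. Each camera call takes 0.05 s, during which the arm holds its last target. There are 200 camera calls.

## Task

Take the blue-handled key from its rack and with it turn both brass clamp screws on the plaster mould clockwise until they are fully home, their slots in line with the red marks. Then hang the key back on its rack as it was, handle across the two cheeks. Do not touch the mould or its screws with the gripper, and leave the mug, the phone and the brush where they lie.

Things in the scene. Friction and masses are not known exactly. Their poses are not given: they have to be found in the camera images.
- mould: white plaster two-part casting mould, fixed to the table, 110 (x) x 190 (y) x 60 mm, with two flat steel straps across its top (4 mm thick, along x, at y = -58 and +58 mm), each with a brass screw in its middle and a red mark at either end. Origin: centre of its underside. Top of the screw heads 82 mm above the table
- screw_a_slot (a point): middle of the slot floor of the brass clamp screw at the mould's -y end (mould frame x 0, y -58 mm, z 70 mm). z up, x along the slot. Head 56 mm across, its top 12 mm above this point; the straight slot is 12 mm wide, 12 mm deep, runs right across the head and is open at both ends
- screw_b_slot (a point): middle of the slot floor of the brass clamp screw at the mould's +y end (mould frame x 0, y +58 mm, z 70 mm). z up, x along the slot. Head 56 mm across, its top 12 mm above this point; the straight slot is 12 mm wide, 12 mm deep, runs right across the head and is open at both ends
- screw_a (a joint): turn of that screw in rad, growing clockwise seen from above: it starts between 0 and 0.3 and meets its stop at 1.2 (fully home), when the slot lies along the mould's x axis, pointing at the two red marks on the strap. Frictional, about 0.12 N m; it stays where it is left
- screw_b (a joint): turn of that screw in rad, growing clockwise seen from above: it starts between 0 and 0.3 and meets its stop at 1.2 (fully home), when the slot lies along the mould's x axis, pointing at the two red marks on the strap. Frictional, about 0.12 N m; it stays where it is left
- key: T-shaped key hanging upright in its rack, 112 mm tall, 0.22 kg. Origin: middle of the bottom edge of its blade; z up to the handle, x along the blade's width and the handle's length. Steel blade 38 mm wide (x), 6 mm thick (y), 24 mm tall, its lowest 6 mm only 4 mm thick; round shaft 14 mm thick; blue handle 96 (x) x 16 (y) x 32 mm (z from 80 to 112 mm). Looks the same after a half turn
- rack: plywood rack, fixed to the table: a base 110 (x) x 90 (y) x 8 mm and two upright cheeks, each 8 mm thick (x) and 80 mm long (y), top edges 95 mm above the table, inner faces at x = -28 and +28 mm. The key hangs with its handle (along x) lying across both top edges and its blade between the cheeks, blade bottom 15 mm above the table. Origin: centre of its underside
- mug: yellow mug, 76 mm wide, 85 mm tall, origin under its centre; leave alone
- phone: black phone lying flat, 148 x 72 x 9 mm, origin under its centre; leave alone
- brush: paint brush lying along its x, 170 mm long, origin about the middle; leave alone
Things that resemble listed ones, but are neither listed nor needed, are in the scene too. Leave any pink or purple look-alike of the rack alone.

How it is judged (in metres and radians):
On the way, in this order (a step that is already met when the one before it is completed fails the run):
1. the key's blade is down in the slot of one of the clamp screws (((horizontal distance between key and screw_a_slot below 0.012 m and z of key in the frame of screw_a_slot below 0.009 m) or (horizontal distance between key and screw_b_slot below 0.012 m and z of key in the frame of screw_b_slot below 0.009 m))), for 0.1 s.
2. both clamp screws are home, turned there with the key, whose blade is still in one of the slots (value of joint each of screw_a, screw_b above 1 rad and ((horizontal distance between key and screw_a_slot below 0.012 m and z of key in the frame of screw_a_slot below 0.009 m) or (horizontal distance between key and screw_b_slot below 0.012 m and z of key in the frame of screw_b_slot below 0.009 m))), for 0.1 s.
At the end, for the whole second after the job is handed in: Both screws are past 1.0 rad (stop at 1.2). The key hangs at rest and released on its rack: upright within 0.12 rad, within 18 mm (x) and 38 mm (y) of the rack's middle, handle on both cheeks (blade bottom 10 to 21 mm above the rack's underside) (value of joint each of screw_a, screw_b above 1 rad and x of key in the frame of rack between -0.018 and 0.018 m and y of key in the frame of rack between -0.038 and 0.038 m and z of key in the frame of rack between 0.01 and 0.021 m and angle between key's own z axis and vertical below 0.12 rad and linear speed of key below 0.02 m/s); the robot touches nothing.
It fails at once if the gripper or the arm pushes on the mould or its screws (over 3 N) (contact force between any of the fingers, the arm and mould above 3 N).
It fails at once if a bystander (mug, phone or brush) is moved by over 30 mm (distance of any of mug, phone, brush from where it was at the start of the episode above 0.03 m).
It also fails if it takes over 67 s, if anything falls off the work surface, if the arm or the gripper's body presses on something with over 40 N, if the wrist force passes 120 N, or if a joint passes its speed limit or range.

## Working session

There is one attempt and no reset: what is moved stays moved. The work goes in short steps, Python scripts to look and compute and a shell command to move; the robot and the scene stay as the last step left them, time stands still between calls to the robot, and variables do not carry over. Pictures are saved under pics/ and viewed, at most 10 in all, crops included, and the job is handed in when it is done.

```bash
ls; mkdir -p pics; cat > h.py <<'E'
import numpy as np, cv2
from scipy.spatial.transform import Rotation as R
from cell import env
def cam(n):
    p=env.read_camera(n); return p
def pose(p):
    o=np.array(p["orientation"]); 
    return (R.from_euler('xyz',o).as_matrix() if o.shape==(3,) else o if o.shape==(3,3) else R.from_quat(o).as_matrix()), np.array(p["position"])
def K(p): return np.array([[p["fx"],0,p["cx"]],[0,p["fy"],p["cy"]],[0,0,1.]])
def world(p,uv,z=None):
    """uv Nx2 -> world pts; by depth or on plane z"""
    uv=np.asarray(uv,float).reshape(-1,2)
    n=cv2.undistortPoints(uv.reshape(-1,1,2),K(p),np.array(p["D"],float)).reshape(-1,2)
    r=np.c_[n,np.ones(len(n))]; M,t=pose(p)
    if z is None:
        d=p["depth"][uv[:,1].astype(int),uv[:,0].astype(int)]
        return (r*d[:,None])@M.T+t
    w=r@M.T; return t+w*((z-t[2])/w[:,2])[:,None]
def save(p,f,box=None,s=1):
    im=p["img"][:,:,::-1]
    if box: im=im[box[1]:box[3],box[0]:box[2]]
    cv2.imwrite(f,cv2.resize(im,None,fx=s,fy=s,interpolation=cv2.INTER_CUBIC))
E
python3 - <<'E'
from h import *
for n in("top","side"):
    p=cam(n); print(n,p["position"],p["orientation"],p["fx"],p["D"]); save(p,f"pics/{n}0.png")
    for t in("key","rack","mould","screw_a","mug","phone","brush"):
        M,o=pose(p)
        print(t,[(round(d["score"],2),(M@np.array(d["centre"])+o).round().tolist()) for d in env.find_in(p,t)])
print(env.state())
E
```

```text
pics
top [ 387.59084916    9.04240688 1254.92768377] [-3.08156873 -0.02182678 -1.54733434] 510.06463349757473 [-0.01983489  0.          0.          0.          0.        ]
key [(0.66, [558.0, -165.0, 124.0]), (0.55, [548.0, 180.0, 61.0])]
rack [(0.83, [585.0, -314.0, 9.0]), (0.77, [367.0, -189.0, 7.0]), (0.73, [555.0, -142.0, 11.0])]
mould [(0.95, [546.0, 181.0, 62.0])]
screw_a [(0.85, [541.0, 125.0, 84.0]), (0.67, [565.0, 239.0, 82.0])]
mug [(0.78, [493.0, -456.0, 41.0])]
phone [(0.59, [532.0, 438.0, 8.0])]
brush [(0.91, [583.0, 6.0, 17.0])]
side [ -94.86990638 -653.28674678 1052.47826961] [-2.41727774 -0.00816645 -0.73096218] 517.4904694589286 [-0.03806667  0.          0.          0.          0.        ]
key [(0.65, [560.0, -165.0, 113.0])]
rack [(0.9, [368.0, -198.0, 14.0]), (0.63, [540.0, -164.0, 20.0]), (0.62, [560.0, -323.0, 43.0])]
mould [(0.58, [536.0, 155.0, 63.0])]
screw_a [(0.73, [532.0, 123.0, 80.0]), (0.52, [557.0, 235.0, 86.0])]
mug [(0.9, [493.0, -450.0, 46.0]), (0.73, [540.0, -164.0, 20.0])]
phone [(0.86, [529.0, 443.0, 10.0])]
brush [(0.61, [575.0, -2.0, 21.0])]
{'t': 0.8, 'joints': array([ 1.04441072e+00,  4.90869007e-01,  1.55888009e+00,  1.91878195e-06,
        1.09168551e+00, -1.05644900e-01]), 'qvel': array([-1.80593090e-03, -7.38693805e-04, -9.98313953e-05,  1.81864803e-03,
        7.86333084e-05,  5.15241387e-04]), 'tau': array([ 5.11039889e-04, -6.12408328e+01, -2.58417606e+01,  6.93697971e-02,
        4.45129944e-02, -6.25022551e-06]), 'eef_pos': array([255.29289487, 570.51639042, 214.68707301]), 'tcp_rot': array([3.14143531e+00, 1.49718863e-05, 2.72085106e+00]), 'ft_force': array([-0.79729918, -0.11122685, -0.88991267]), 'moment': array([0.02962341, 0.05142454, 0.01510941]), 'grip_force': 0.0, 'opening': 0.9993474641761048}
```

View pics/top0.png

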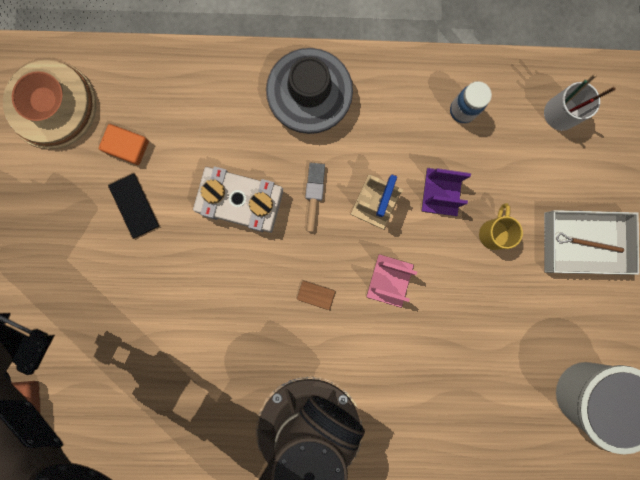

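View pics/side0.png

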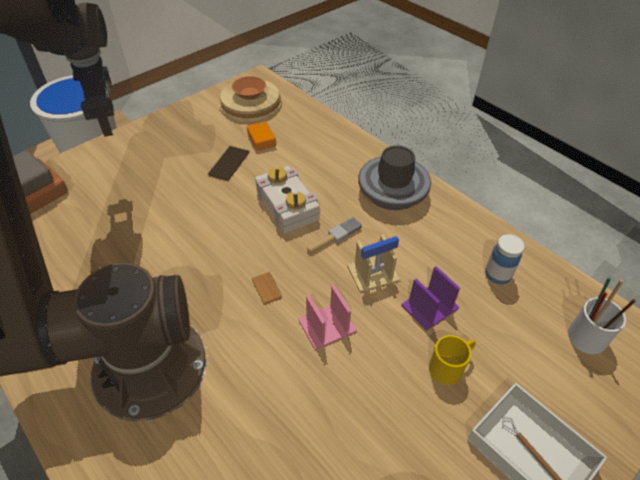

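```bash
cat > m.py <<'E'
from h import *
def rect(P):
    (c,wh,_)=cv2.minAreaRect(P[:,:2].astype(np.float32)); 
    b=cv2.boxPoints(cv2.minAreaRect(P[:,:2].astype(np.float32))); e=[b[1]-b[0],b[2]-b[1]]
    e=max(e,key=np.linalg.norm); return np.round(c,1),np.round(wh,1),round(float(np.degrees(np.arctan2(e[1],e[0]))%180),1)
def bluepts(p):
    h=cv2.cvtColor(p["img"],cv2.COLOR_RGB2HSV); m=(h[...,0]>105)&(h[...,0]<128)&(h[...,1]>150)&(h[...,2]>60)
    v,u=np.nonzero(m); W=world(p,np.c_[u,v]); return np.c_[u,v],W
E
python3 - <<'E'
from m import *
p=cam("top")
uv,W=bluepts(p); k=(W[:,2]>85)&(abs(W[:,0]-558)<90)&(abs(W[:,1]+165)<90); uv,W=uv[k],W[k]
print("blue z",np.percentile(W[:,2],[5,25,50,75,95]).round(),len(W)); top=W[:,2]>118
print("handle",rect(W[top]), rect(world(p,uv[top],127)))
# screws
h=cv2.cvtColor(p["img"],cv2.COLOR_RGB2HSV)
v,u=np.mgrid[120:260,180:300]; uv=np.c_[u.ravel(),v.ravel()]
D=world(p,uv); P=world(p,uv,82); hs=h[uv[:,1],uv[:,0]]
for c in((541,125),(565,239)):
    near=np.hypot(*(P[:,:2]-c).T)<38
    g=near&(hs[:,0]>12)&(hs[:,0]<32)&(hs[:,1]>110)&(hs[:,2]>90)
    cc,r=cv2.minEnclosingCircle(P[g][:,:2].astype(np.float32)); cc=np.array(cc)
    s=near&(hs[:,2]<80)&(np.hypot(*(P[:,:2]-cc).T)<24)
    print("screw",cc.round(1),round(r,1),"mean",P[g][:,:2].mean(0).round(1),"headz",np.median(D[g][:,2]).round(1),"slot",s.sum(),rect(P[s]),"slotmean",P[s][:,:2].mean(0))
# mould top & rack plan via depth + mask
for t,z in(("mould",60),("rack",8)):
    for d in env.trace(p,t)[:4]:
        v,u=np.nonzero(d["mask"]); W=world(p,np.c_[u,v]); 
        W2=W[W[:,2]>45] if t=="mould" else W
        col=p["img"][v,u].mean(0).round()
        print(t,round(d["score"],2),col,rect(W2) if len(W2)>5 else None,W.mean(0).round())
        if t=="rack":
            k=W[:,2]>80; print("  cheektops",rect(W[k]) if k.sum()>5 else None, " base",rect(W[(W[:,2]<20)]))
red=(hs[:,1]>120)&((hs[:,0]<8)|(hs[:,0]>172))&(hs[:,2]>90)
m=np.zeros(p["depth"].shape,np.uint8); m[uv[red][:,1],uv[red][:,0]]=1
n,l,st,cen=cv2.connectedComponentsWithStats(m)
print([(int(st[i,4]),world(p,cen[i],64).round(1).tolist()[0][:2]) for i in range(1,n) if st[i,4]>4])
a=p["img"][130:260,170:300]; b=p["img"][150:250,335:435]
cv2.imwrite("pics/c1.png",np.hstack([cv2.resize(a,(400,400),interpolation=2),cv2.resize(b,(400,400),interpolation=2)])[:,:,::-1])
E
```

```text
blue z [123. 125. 126. 128. 130.] 274
handle (array([ 557.6, -161.4]), array([15.4, 94.3]), 160.9) (array([ 557., -161.]), array([15.8, 94.6]), 161.4)
screw [535.3 123.6] 26.6 mean [535.8 123.8] headz 81.1 slot 85 (array([535.8, 123.2]), array([47.5, 10. ]), 51.1) slotmean [535.40605361 123.01903504]
screw [562.6 235.8] 26.4 mean [562.9 236.1] headz 80.5 slot 85 (array([562.9, 236. ]), array([46.4,  9.8]), 49.5) slotmean [562.53625346 235.97789601]
mould 0.73 [169. 153. 134.] (array([523.6, 126.5]), array([329.2, 144. ]), 64.4) [549. 180.  64.]
rack 0.78 [179. 106. 123.] (array([ 383.1, -120.6]), array([252.9, 112. ]), 75.2) [ 365. -188.   27.]
  cheektops (array([ 385.7, -114. ]), array([238.5,  72. ]), 74.9)  base (array([ 363.6, -194.3]), array([ 99.8, 112.3]), 164.8)
rack 0.76 [148. 127.  96.] (array([ 487. , -110.9]), array([104.6, 293.4]), 149.3) [ 553. -146.   34.]
  cheektops (array([ 478.5, -101.1]), array([ 89.5, 271.2]), 147.8)  base (array([ 559.9, -156.1]), array([ 97.6, 115.9]), 156.2)
rack 0.64 [75. 41. 88.] (array([ 534.1, -181.8]), array([133.4, 462.4]), 111.4) [ 582. -311.   41.]
  cheektops (array([ 520.9, -166.9]), array([100.4, 429.9]), 114.0)  base (array([ 588.4, -325.9]), array([111.8, 118.8]), 173.5)
[(14, [609.2, 227.0]), (14, [582.0, 114.2]), (15, [518.8, 248.5]), (15, [492.8, 135.4])]
```

View pics/c1.png

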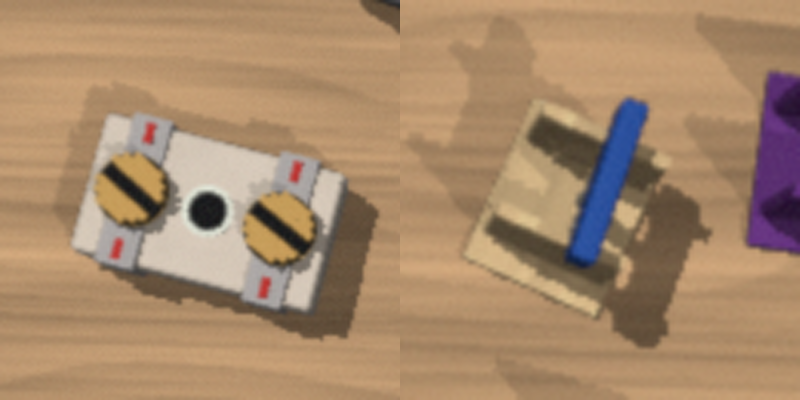

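Left crop: the mould, with the slots at about (133,190) and (280,228), 64° off the red marks. Right crop: the plywood rack with the blue-handled key at about (607,183).

Candidates in the top picture are plywood (375,202), purple (446,191) and pink (391,280). Only the plywood rack holds a blue key and matches the listed material, so that is the one. Next I cross-check with the side camera and locate the rack's middle.

```bash
cat > s.py <<'E'
from m import *
p=cam("side")
uv,W=bluepts(p); k=(abs(W[:,0]-558)<80)&(abs(W[:,1]+165)<80)&(W[:,2]>85); W=W[k]
print("side blue all",rect(W),np.percentile(W[:,2],[2,50,98]).round()); T=W[W[:,2]>np.percentile(W[:,2],98)-6]; print("top part",rect(T),len(T))
h=cv2.cvtColor(p["img"],cv2.COLOR_RGB2HSV)
v,u=np.mgrid[150:235,245:330]; uv=np.c_[u.ravel(),v.ravel()]; P=world(p,uv,82); hs=h[uv[:,1],uv[:,0]]; D=world(p,uv)
for c in((536,124),(563,236)):
    g=(np.hypot(*(P[:,:2]-c).T)<36)&(hs[:,0]>12)&(hs[:,0]<32)&(hs[:,1]>110)&(hs[:,2]>90)&(D[:,2]>78)
    cc,r=cv2.minEnclosingCircle(P[g][:,:2].astype(np.float32)); print("side screw",np.round(cc,1),round(r,1))
def rk(p):
    for d in env.trace(p,"rack"):
        v,u=np.nonzero(d["mask"]); W=world(p,np.c_[u,v]); col=p["img"][v,u].mean(0)
        if np.hypot(*(np.median(W,0)[:2]-(555,-150)))<50:
            for lo,hi in((-4,14),(88,101)):
                B=W[(W[:,2]>lo)&(W[:,2]<hi)&(np.hypot(W[:,0]-558,W[:,1]+155)<85)]; print("rack",lo,len(B),rect(B) if len(B)>9 else 0)
rk(p); q=cam("top"); rk(q)
c=world(q,[(370,175),(401,189),(385,229.5),(351,214)],8); print("base corners",c.round(),c.mean(0).round(1))
E
python3 s.py
```

```text
side blue all (array([ 555.9, -162.8]), array([11.9, 89. ]), 161.7) [125. 129. 132.]
top part (array([ 555.9, -162.9]), array([11.6, 89.1]), 162.7) 119
side screw [534.  125.3] 30.8
side screw [563.8 239.3] 30.0
rack -4 585 (array([ 558.5, -147.5]), array([ 99.3, 106.9]), 159.2)
rack 88 122 (array([ 558.6, -151.9]), array([78.7, 73.4]), 67.1)
rack -4 782 (array([ 560.5, -152.2]), array([ 90.2, 112.9]), 157.3)
rack 88 202 (array([ 559.3, -152. ]), array([78.2, 73.1]), 66.7)
base corners [[ 624. -137.    8.]
 [ 591. -215.    8.]
 [ 490. -177.    8.]
 [ 526.  -92.    8.]] [ 557.6 -155.1    8. ]
```

```bash
python3 -m inch '[[0,0,0,0,0,-1,-1],[0,0,0,-5.3,3.1,0,-1],[0,0,0,-5.3,3.1,0,-1],[0,0,0,-5.3,3.1,0,-1]]'
```

```text
t: 1.65
eef_pos: [440.3, 590.6, 225.8]
tcp_rot: [3.14, 0.0, 2.721]
ft_force: [-0.5, 0.2, -1.0]
opening: 1.002
grip_force: 0.0
```

```bash
cat > d.py <<'E'
import sys; from h import *
def go(x,y,z,yaw):
    s=env.state(); r=R.from_euler('xyz',s["tcp_rot"]); d=r.inv().apply(np.array([x,y,z])-s["eef_pos"])/10
    dy=(yaw-s["tcp_rot"][2]*180/np.pi+180)%360-180
    print("shift now-frame cm",d.round(2),"tool-z turn rad",round(-np.radians(dy),3),"deg",round(dy,1), "xyz", s["eef_pos"].round(1),"yaw",round(np.degrees(s["tcp_rot"][2]),2),"tilt",np.round(s["tcp_rot"][:2],3))
if __name__=="__main__": go(*map(float,sys.argv[1:]))
E
python3 d.py 556.8 -161.8 190 161.5
```

```text
shift now-frame cm [-41.35 -63.94   3.51] tool-z turn rad -0.098 deg 5.6 xyz [440.3 590.6 225.8] yaw 155.91 tilt [3.14 0.  ]
```

```bash
python3 -m inch '[[0,0,0,-2.95,-4.57,0,-1],[0,0,0,-2.95,-4.57,0,-1],[0,0,0,-2.95,-4.57,0,-1],[0,0,0,-2.95,-4.57,0,-1],[0,0,0,-2.95,-4.57,0,-1],[0,0,0,-2.95,-4.57,0,-1],[0,0,0,-2.95,-4.57,0,-1],[0,0,0,-2.95,-4.57,0,-1],[0,0,0,-2.95,-4.57,0,-1],[0,0,0,-2.95,-4.57,0,-1],[0,0,0,-2.95,-4.57,0,-1],[0,0,0,-2.95,-4.57,0.5,-1],[0,0,0,-2.95,-4.57,1,-1],[0,0,0,-2.95,-4.57,1,-1],[0,0,-0.098,0,0,0,-1],[0,0,0,0,0,0,-1]]'; python3 d.py 556.8 -161.8 190 161.5
```

```text
t: 3.65
eef_pos: [554.1, -162.8, 200.0]
tcp_rot: [3.141, 0.0, 2.817]
ft_force: [-1.3, -0.2, -0.8]
opening: 0.997
grip_force: 0.0
shift now-frame cm [-0.23  0.18  1.  ] tool-z turn rad -0.001 deg 0.1 xyz [ 554.1 -162.8  200. ] yaw 161.42 tilt [3.141 0.   ]
```

```bash
python3 -m inch '[[0,0,0,-0.23,0.18,4,-1],[0,0,0,0,0,4,-1],[0,0,0,0,0,2.5,-1],[0,0,0,0,0,0,-1],[0,0,0,0,0,0,1],[0,0,0,0,0,0,1],[0,0,0,0,0,0,1],[0,0,0,0,0,0,1],[0,0,0,0,0,0,1],[0,0,0,0,0,0,1]]'
```

```text
t: 4.9
eef_pos: [556.8, -161.3, 94.6]
tcp_rot: [3.142, -0.0, 2.819]
ft_force: [0.9, 0.4, -0.3]
opening: 0.424
grip_force: 0.0
```

```bash
python3 -m inch '[[0,0,0,0,0,0,1],[0,0,0,0,0,0,1],[0,0,0,0,0,0,1],[0,0,0,0,0,0,1],[0,0,0,0,0,0,1],[0,0,0,0,0,0,1]]'
```

```text
t: 5.65
eef_pos: [556.8, -161.2, 94.6]
tcp_rot: [3.141, -0.0, 2.819]
ft_force: [0.1, 1.6, 0.1]
opening: 0.166
grip_force: 30.0
```

```bash
python3 -m inch '[[0,0,0,0,0,-3,1],[0,0,0,0,0,-4,1],[0,0,0,0,0,-4,1],[0,0,0,0,0,0,1]]'; python3 - <<'E'
from m import *
import d; d.go(536,124.3,205,231)
p=cam("side"); uv,W=bluepts(p); k=(np.hypot(W[:,0]-557,W[:,1]+161)<90)&(W[:,2]>150); print(k.sum(),rect(W[k]),np.percentile(W[k,2],[2,50,98]))
save(p,"pics/k1.png",(300,130,480,300),4)
E
```

```text
t: 6.15
eef_pos: [557.6, -161.6, 207.1]
tcp_rot: [-3.141, 0.005, 2.819]
ft_force: [-0.0, 1.1, -2.4]
opening: 0.166
grip_force: 30.0
shift now-frame cm [11.12 26.43  0.15] tool-z turn rad -1.213 deg 69.5 xyz [ 557.6 -161.6  207.1] yaw 161.51 tilt [-3.141  0.005]Traceback (most recent call last):
  File "<stdin>", line 3, in <module>
    return _quantile_unchecked(
        a, q, axis, out, overwrite_input, method, keepdims, weights)
    return _ureduce(a,
                    func=_quantile_ureduce_func,
    ...<5 lines>...
                    overwrite_input=overwrite_input,
                    method=method)
    r = func(a, **kwargs)
    result = _quantile(arr,
                       quantiles=q,
    ...<2 lines>...
                       out=out,
                       weights=wgt)
    slices_having_nans = np.isnan(arr[-1, ...])
                                  ~~~^^^^^^^^^
IndexError: index -1 is out of bounds for axis 0 with size 0
```

```bash
python3 -m inch '[[0,0,0,1.85,4.4,0,1],[0,0,0,1.85,4.4,0,1],[0,0,0,1.85,4.4,0,1],[0,0,0,1.85,4.4,0,1],[0,0,0,1.85,4.4,0,1],[0,0,0,1.87,4.43,0,1],[0,0,-0.173,0,0,0,1],[0,0,-0.173,0,0,0,1],[0,0,-0.173,0,0,0,1],[0,0,-0.173,0,0,0,1],[0,0,-0.173,0,0,0,1],[0,0,-0.173,0,0,0,1],[0,0,-0.175,0,0,0,1],[0,0,0,0,0,0,1]]'; python3 - <<'E'
from m import *
import d; d.go(536,124.3,205,231)
for n in("side","top"):
    p=cam(n); uv,W=bluepts(p); k=(np.hypot(W[:,0]-536,W[:,1]-124)<90)&(W[:,2]>150); print(n,k.sum(),rect(W[k]) if k.sum()>5 else 0)
    if n=="side": save(p,"pics/k2.png",(210,90,370,240),4)
E
```

```text
t: 7.95
eef_pos: [534.6, 124.5, 203.1]
tcp_rot: [3.14, -0.002, -2.253]
ft_force: [-0.3, 0.3, -2.4]
opening: 0.164
grip_force: 30.0
shift now-frame cm [-0.07 -0.13 -0.19] tool-z turn rad -0.001 deg 0.1 xyz [534.6 124.5 203.1] yaw -129.06 tilt [ 3.14e+00 -2.00e-03]
side 75 (array([540.7, 131.1]), array([63.8, 12.4]), 50.0)Traceback (most recent call last):
  File "<stdin>", line 4, in <module>
  File "m.py", line 8, in bluepts
    v,u=np.nonzero(m); W=world(p,np.c_[u,v]); return np.c_[u,v],W
                         ~~~~~^^^^^^^^^^^^^^
  File "h.py", line 13, in world
    n=cv2.undistortPoints(uv.reshape(-1,1,2),K(p),np.array(p["D"],float)).reshape(-1,2)
      ~~~~~~~~~~~~~~~~~~~^^^^^^^^^^^^^^^^^^^^^^^^^^^^^^^^^^^^^^^^^^^^^^^^
cv2.error: OpenCV(4.12.0) /io/opencv/modules/calib3d/src/undistort.dispatch.cpp:347: error: (-215:Assertion failed) CV_IS_MAT(_src) && CV_IS_MAT(_dst) && (_src->rows == 1 || _src->cols == 1) && (_dst->rows == 1 || _dst->cols == 1) && _src->cols + _src->rows - 1 == _dst->rows + _dst->cols - 1 && (CV_MAT_TYPE(_src->type) == CV_32FC2 || CV_MAT_TYPE(_src->type) == CV_64FC2) && (CV_MAT_TYPE(_dst->type) == CV_32FC2 || CV_MAT_TYPE(_dst->type) == CV_64FC2) in function 'cvUndistortPointsInternal'
```

View pics/k2.png

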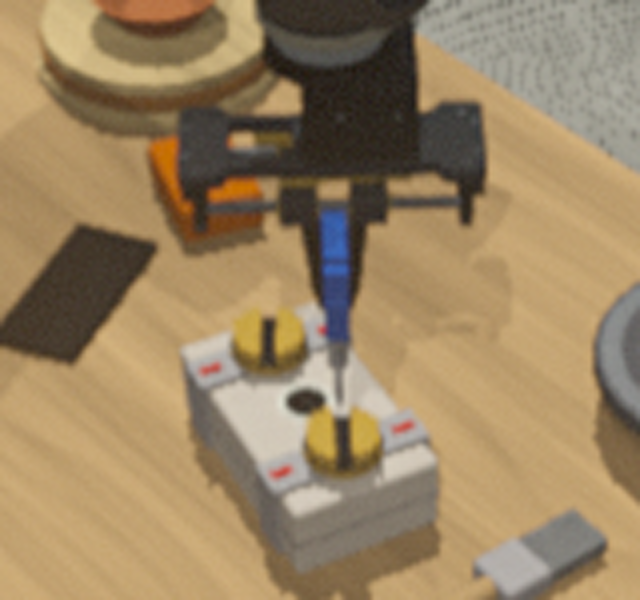

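The side crop shows the key edge-on at about (340,385), lined up with the near slot at (343,440). Lowering now.

```bash
python3 -m inch '[[0,0,0,-0.07,-0.13,2,1],[0,0,0,0,0,1,1],[0,0,0,0,0,0.8,1],[0,0,0,0,0,0.5,1],[0,0,0,0,0,0,1]]'; python3 d.py 536 124.3 152 231
```

```text
t: 8.68
eef_pos: [536.6, 124.4, 161.5]
tcp_rot: [3.141, -0.0, -2.252]
ft_force: [-0.1, 0.6, -2.7]
opening: 0.165
grip_force: 30.0
shift now-frame cm [0.04 0.04 0.95] tool-z turn rad -0.0 deg 0.0 xyz [536.6 124.4 161.5] yaw -129.01 tilt [ 3.141 -0.   ]
```

```bash
python3 -m inch '[[0,0,0,0.04,0.04,0.3,1],[0,0,0,0,0,0.2,1],[0,0,0,0,0,0.15,1],[0,0,0,0,0,0.15,1],[0,0,0,0,0,0,1]]'
```

```text
t: 9.3
eef_pos: [536.0, 124.3, 153.5]
tcp_rot: [3.141, -0.0, -2.251]
ft_force: [0.3, 0.0, -2.3]
opening: 0.166
grip_force: 30.0
```

```bash
python3 -m inch '[[0,0,0.12,0,0,0,1],[0,0,0.12,0,0,0,1],[0,0,0.12,0,0,0,1],[0,0,0.12,0,0,0,1],[0,0,0.12,0,0,0,1],[0,0,0.12,0,0,0,1],[0,0,0.12,0,0,0,1],[0,0,0.12,0,0,0,1],[0,0,0.1,0,0,0,1],[0,0,0,0,0,0,1]]'; python3 -c "
import d;d.go(536,124.3,152,-13.5);print(d.env.state()['moment'])"
```

```text
t: 10.55
eef_pos: [535.7, 125.5, 153.7]
tcp_rot: [3.14, -0.001, 2.97]
ft_force: [-2.1, 8.4, -1.4]
opening: 0.168
grip_force: 30.0
shift now-frame cm [-0.05 -0.12  0.17] tool-z turn rad -3.078 deg 176.3 xyz [535.7 125.5 153.7] yaw 170.17 tilt [ 3.14e+00 -1.00e-03]
[2.11762197 0.49808192 0.14879149]
```

```bash
python3 -m inch '[[0,0,0.08,0,0,0,1],[0,0,0.06,0,0,0,1],[0,0,0.04,0,0,0,1],[0,0,0,0,0,0,1]]'; python3 -c "
import d;d.go(536,124.3,152,-13.5);print(d.env.state()['moment'])"
```

```text
t: 11.05
eef_pos: [535.9, 125.7, 153.7]
tcp_rot: [3.139, -0.001, 2.791]
ft_force: [-1.5, 8.6, -1.3]
opening: 0.166
grip_force: 30.0
shift now-frame cm [-0.06 -0.12  0.17] tool-z turn rad 3.026 deg -173.4 xyz [535.9 125.7 153.7] yaw 159.9 tilt [ 3.139e+00 -1.000e-03]
[2.33982283 0.30997674 0.12897863]
```

```bash
python3 -m inch '[[0,0,0.05,0,0,0,1],[0,0,0.05,0,0,0,1],[0,0,0,0,0,0,1]]'; python3 - <<'E'
from m import *
import d;d.go(536,124.3,152,-13.5);print(env.state()['moment'])
p=cam("side"); save(p,"pics/k3.png",(230,120,350,240),5)
E
```

```text
t: 11.42
eef_pos: [536.1, 125.8, 153.8]
tcp_rot: [3.139, -0.001, 2.691]
ft_force: [0.2, 10.3, -2.4]
opening: 0.169
grip_force: 30.0
shift now-frame cm [-0.06 -0.14  0.18] tool-z turn rad 2.926 deg -167.7 xyz [536.1 125.8 153.8] yaw 154.17 tilt [ 3.139e+00 -1.000e-03]
[2.58303939 0.09117687 0.25425369]
```

View pics/k3.png

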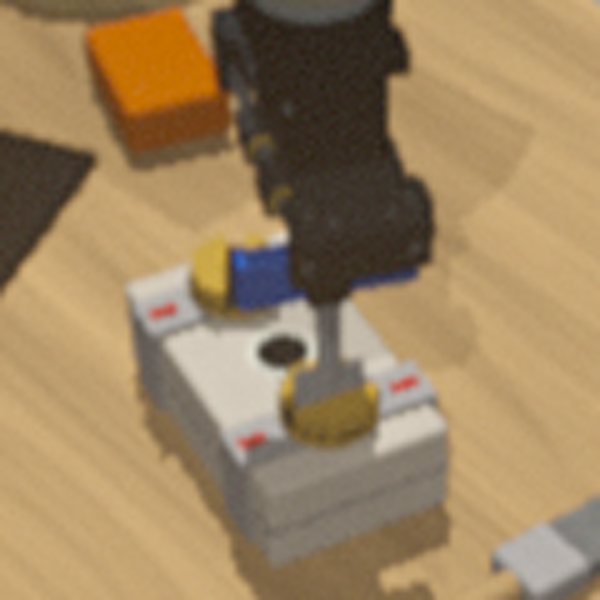

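The side crop shows the blade seated in the near screw at (330,390), with the slot in line with the red marks. The rise in moment shows the stop. I'll relax, lift out and go to the far screw.

```bash
python3 -m inch '[[0,0,-0.1,0,0,0,1],[0,0,-0.12,0,0,0,1],[0,0,0,0,0,0,1],[0,0,0,0,0,-1,1],[0,0,0,0,0,-2,1],[0,0,0,0,0,-2,1],[0,0,0,0,0,0,1]]'; python3 - <<'E'
from m import *
import d;d.go(563.2,237.3,200,229.5);print(env.state()['moment'])
E
```

```text
t: 12.35
eef_pos: [536.7, 124.4, 205.3]
tcp_rot: [3.14, 0.003, 2.91]
ft_force: [0.6, -0.4, -3.1]
opening: 0.167
grip_force: 30.0
shift now-frame cm [1.00e-02 1.16e+01 5.40e-01] tool-z turn rad -1.095 deg 62.8 xyz [536.7 124.4 205.3] yaw 166.74 tilt [3.14e+00 3.00e-03]
[-0.01931262  0.01865704  0.01273632]
```

```bash
python3 -m inch '[[0,0,0,0,3.9,0,1],[0,0,0,0,3.9,0,1],[0,0,0,0,3.8,0,1],[0,0,-0.157,0,0,0,1],[0,0,-0.157,0,0,0,1],[0,0,-0.157,0,0,0,1],[0,0,-0.156,0,0,0,1],[0,0,-0.156,0,0,0,1],[0,0,-0.156,0,0,0,1],[0,0,-0.156,0,0,0,1],[0,0,0,0,0,0,1]]'; python3 - <<'E'
from m import *
import d;d.go(563.2,237.3,161,229.5)
p=cam("side"); save(p,"pics/k4.png",(230,80,350,200),5)
uv,W=bluepts(p); k=(np.hypot(W[:,0]-563,W[:,1]-237)<90)&(W[:,2]>150); print(k.sum(),rect(W[k]))
E
```

```text
t: 13.72
eef_pos: [562.3, 237.2, 202.9]
tcp_rot: [3.141, -0.001, -2.278]
ft_force: [-0.5, 0.6, -2.4]
opening: 0.167
grip_force: 30.0
shift now-frame cm [-0.08 -0.07  4.19] tool-z turn rad -0.001 deg 0.0 xyz [562.3 237.2 202.9] yaw -130.54 tilt [ 3.141e+00 -1.000e-03]
49 (array([570.1, 247.9]), array([64.6, 12.5]), 54.7)
```

View pics/k4.png

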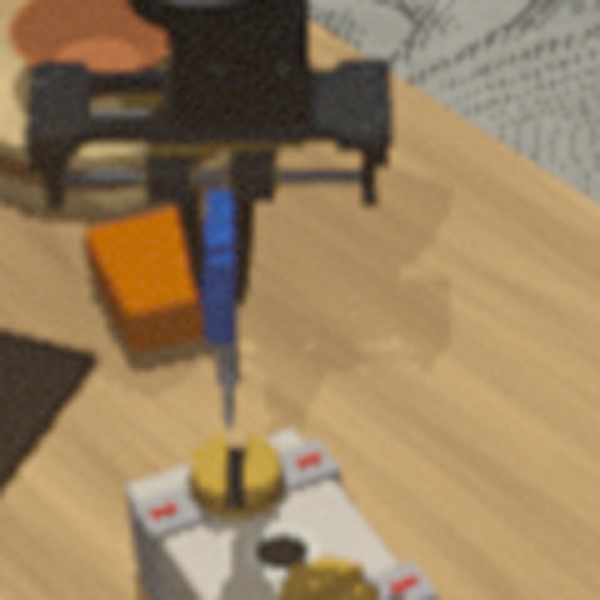

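```bash
python3 -m inch '[[0,0,0,-0.08,-0.12,2,1],[0,0,0,0,0,1.2,1],[0,0,0,0,0,0.6,1],[0,0,0,0,0,0.4,1],[0,0,0,0,0,0,1]]'; python3 d.py 563.6 236.9 153.5 229.5
```

```text
t: 14.4
eef_pos: [563.9, 237.1, 161.7]
tcp_rot: [-3.142, 0.0, -2.277]
ft_force: [-0.3, 0.3, -2.0]
opening: 0.164
grip_force: 30.0
shift now-frame cm [0.04 0.01 0.82] tool-z turn rad 0.001 deg -0.1 xyz [563.9 237.1 161.7] yaw -130.45 tilt [-3.142  0.   ]
```

```bash
python3 -m inch '[[0,0,0,0.04,0,0.3,1],[0,0,0,0,0,0.2,1],[0,0,0,0,0,0.15,1],[0,0,0,0,0,0.15,1],[0,0,0,0,0,0,1]]'
```

```text
t: 15.02
eef_pos: [563.6, 236.8, 153.5]
tcp_rot: [3.141, -0.0, -2.276]
ft_force: [-0.6, 0.4, -2.0]
opening: 0.169
grip_force: 30.0
```

Total turn about 1.29 rad, as for the first screw (from −130.5° to about 154°).

```bash
python3 -m inch '[[0,0,0.12,0,0,0,1],[0,0,0.12,0,0,0,1],[0,0,0.12,0,0,0,1],[0,0,0.12,0,0,0,1],[0,0,0.12,0,0,0,1],[0,0,0.12,0,0,0,1],[0,0,0.12,0,0,0,1],[0,0,0.12,0,0,0,1],[0,0,0.1,0,0,0,1],[0,0,0.08,0,0,0,1],[0,0,0.06,0,0,0,1],[0,0,0.04,0,0,0,1],[0,0,0,0,0,0,1]]'; python3 -c "
import d;d.go(563.6,236.9,152,-26);print(d.env.state()['moment'])"
```

```text
t: 16.65
eef_pos: [563.5, 238.3, 153.9]
tcp_rot: [3.139, -0.001, 2.766]
ft_force: [-1.0, 7.7, -2.2]
opening: 0.166
grip_force: 30.0
shift now-frame cm [-0.06 -0.13  0.19] tool-z turn rad -3.063 deg 175.5 xyz [563.5 238.3 153.9] yaw 158.48 tilt [ 3.139e+00 -1.000e-03]
[2.24605968 0.32776991 0.12522439]
```

```bash
python3 -m inch '[[0,0,0.05,0,0,0,1],[0,0,0.04,0,0,0,1],[0,0,0,0,0,0,1]]'; python3 -c "
import d;d.go(563.6,236.9,152,-26);print(d.env.state()['moment'])"
```

```text
t: 17.02
eef_pos: [563.7, 238.4, 153.9]
tcp_rot: [3.139, -0.001, 2.676]
ft_force: [-0.4, 8.5, -2.3]
opening: 0.166
grip_force: 30.0
shift now-frame cm [-0.06 -0.14  0.19] tool-z turn rad 3.13 deg -179.3 xyz [563.7 238.4 153.9] yaw 153.34 tilt [ 3.139e+00 -1.000e-03]
[2.338259   0.20719934 0.28571152]
```

```bash
python3 -m inch '[[0,0,-0.1,0,0,0,1],[0,0,-0.12,0,0,0,1],[0,0,0,0,0,0,1],[0,0,0,0,0,-1,1],[0,0,0,0,0,-2,1],[0,0,0,0,0,-3,1],[0,0,0,0,0,0,1]]'; python3 d.py 557.5 -159 212 159.5
```

```text
t: 17.9
eef_pos: [564.5, 237.0, 216.2]
tcp_rot: [3.139, 0.004, 2.895]
ft_force: [0.2, 0.1, -2.6]
opening: 0.168
grip_force: 30.0
shift now-frame cm [ -8.97 -38.58   0.36] tool-z turn rad 0.111 deg -6.4 xyz [564.5 237.  216.2] yaw 165.89 tilt [3.139 0.004]
```

```bash
python3 -m inch '[[0,0,0,-1.12,-4.82,0,1],[0,0,0,-1.12,-4.82,0,1],[0,0,0,-1.12,-4.82,0,1],[0,0,0,-1.12,-4.82,0,1],[0,0,0,-1.12,-4.82,0,1],[0,0,0,-1.12,-4.82,0,1],[0,0,0,-1.12,-4.82,0,1],[0,0,0,-1.13,-4.84,0,1],[0,0,0.111,0,0,0,1],[0,0,0,0,0,0,1]]'; python3 - <<'E'
from m import *
import d;d.go(557.5,-159,130,159.5)
p=cam("top"); 
h=cv2.cvtColor(p["img"],cv2.COLOR_RGB2HSV); v,u=np.mgrid[120:260,180:300]; uv=np.c_[u.ravel(),v.ravel()]; P=world(p,uv,82); hs=h[uv[:,1],uv[:,0]]
for c in((535.5,123.2),(562.6,236)):
    s=(hs[:,2]<80)&(np.hypot(*(P[:,:2]-c).T)<24); print("slot",s.sum(),rect(P[s]) if s.sum()>5 else 0)
q=cam("side"); a=p["img"][130:260,170:300]; b=q["img"][180:310,310:440]
cv2.imwrite("pics/c2.png",np.hstack([cv2.resize(a,(400,400),interpolation=2),cv2.resize(b,(400,400),interpolation=2)])[:,:,::-1])
E
```

```text
t: 19.15
eef_pos: [556.7, -159.6, 212.7]
tcp_rot: [3.141, -0.001, 2.784]
ft_force: [-0.1, 0.2, -2.3]
opening: 0.167
grip_force: 30.0
shift now-frame cm [-0.06  0.08  8.27] tool-z turn rad 0.001 deg -0.0 xyz [ 556.7 -159.6  212.7] yaw 159.54 tilt [ 3.141e+00 -1.000e-03]
slot 67 (array([536.2, 124.7]), array([ 7.3, 46.7]), 166.6)
slot 70 (array([563. , 237.5]), array([ 7.6, 47.2]), 166.3)
```

View pics/c2.png

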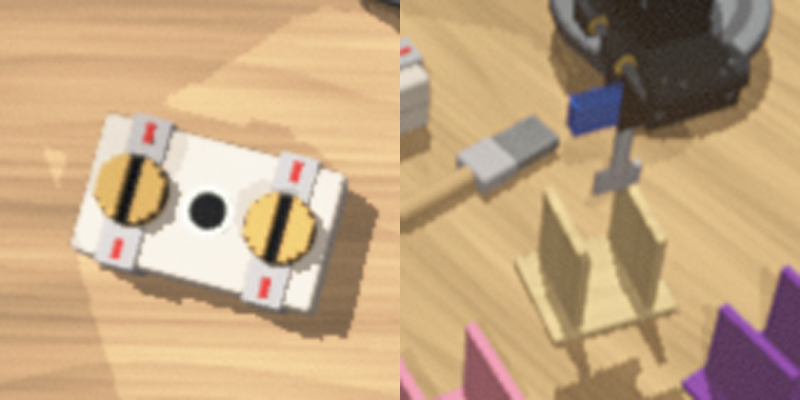

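Left crop: both slots are in line with the red marks (166.5°, the mould's x axis), so both screws are home. Right crop: the blade at (615,175) hangs above the gap between the plywood cheeks. Lowering now.

```bash
python3 -m inch '[[0,0,0,-0.06,0.08,3,1],[0,0,0,0,0,3,1],[0,0,0,0,0,3,1],[0,0,0,0,0,1.5,1],[0,0,0,0,0,0.6,1],[0,0,0,0,0,0.3,1],[0,0,0,0,0,0,1],[0,0,0,0,0,0,1]]'
```

```text
t: 20.25
eef_pos: [558.3, -158.8, 100.3]
tcp_rot: [3.142, 0.001, 2.786]
ft_force: [0.3, 0.3, -3.2]
opening: 0.166
grip_force: 30.0
```

```bash
python3 -m inch '[[0,0,0,0,0,0.25,1],[0,0,0,0,0,0.15,1],[0,0,0,0,0,0.1,1],[0,0,0,0,0,0,1]]'
```

```text
t: 20.75
eef_pos: [558.0, -158.7, 95.0]
tcp_rot: [3.142, 0.0, 2.786]
ft_force: [-2.2, 1.2, 3.8]
opening: 0.169
grip_force: 30.0
```

Contact: the force in z rose from −3 to +4 N, so the handle rests on the cheeks. Releasing.

```bash
python3 -m inch '[[0,0,0,0,0,0,0.6],[0,0,0,0,0,0,0.3],[0,0,0,0,0,0,0],[0,0,0,0,0,0,-1],[0,0,0,0,0,0,-1],[0,0,0,0,0,0,-1],[0,0,0,0,0,0,-1],[0,0,0,0,0,0,-1],[0,0,0,0,0,0,-1],[0,0,0,0,0,0,-1]]' && python3 -m inch '[[0,0,0,0,0,-1,-1],[0,0,0,0,0,-3,-1],[0,0,0,0,0,-5,-1],[0,0,0,0,0,-5,-1],[0,0,0,5,3,0,-1],[0,0,0,5,3,0,-1],[0,0,0,0,5,0,-1],[0,0,0,0,5,0,-1],[0,0,0,0,5,0,-1],[0,0,0,0,0,0,-1],[0,0,0,0,0,0,-1]]'
python3 - <<'E'
from m import *
p=cam("top"); uv,W=bluepts(p); k=(np.hypot(W[:,0]-558,W[:,1]+159)<90)&(W[:,2]>85); print(k.sum(),rect(W[k]),np.percentile(W[k,2],[2,50,98]))
q=cam("side"); a=p["img"][150:250,335:435]; b=q["img"][200:310,320:430]
cv2.imwrite("pics/c3.png",np.hstack([cv2.resize(a,(400,400),interpolation=2),cv2.resize(b,(400,400),interpolation=2)])[:,:,::-1])
E
```

```text
t: 22.0
eef_pos: [558.0, -158.7, 94.6]
tcp_rot: [3.142, 0.0, 2.786]
ft_force: [-0.3, 0.2, 0.9]
opening: 0.993
grip_force: 0.0
t: 23.38
eef_pos: [537.1, 72.8, 234.9]
tcp_rot: [-3.141, 0.0, 2.786]
ft_force: [-0.0, -0.8, 0.3]
opening: 0.999
grip_force: 0.0
261 (array([ 557.8, -159.5]), array([15.2, 93.2]), 158.8) [120.79881955 126.65965989 131.31211516]
```

View pics/c3.png

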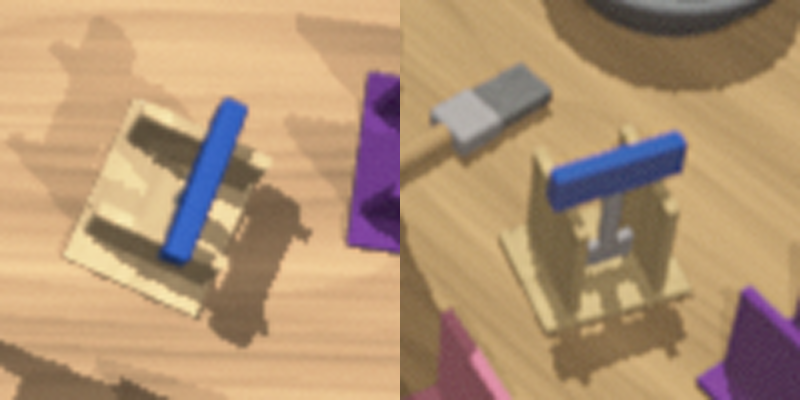

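The key hangs upright with its handle at (617,170) across both cheeks and its top at 127 mm. The gripper is clear.

```bash
python3 -c "
from cell import env; print(env.job_done())"
```

```text
the job is handed in; nothing more can be done
None
```

Both screws are turned home, their slots measured in line with the red marks. The key hangs back on the plywood rack across both cheeks, and the job was handed in at about 23 s; no verdict was returned.

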